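# Tip a turning blank onto the green field and push it up to the stop

## Robot

A 6-joint arm with a two-finger parallel gripper is mounted at the origin on the work surface. World frame = base frame: x ahead of the robot, y to its left, z up, the work surface at z = 0. Lengths are in m, angles in rad, forces in N, time in s.
With the tool pointing down it reaches from about 0.375 to 0.975 m from the base axis. Payload 3.8 kg.
Tool frame: the origin (TCP) lies midway between the tips of the shut fingers; the grasp point (between the pads) lies 19 mm behind it; z points along the fingers, y is the line along which they close (so a half turn about z gives the same grasp; the last joint's range is limited). The gripper opens to 85 mm and grips with 20 to 120 N. Pads are 22 mm wide; open, the fingers measure 114 mm over their backs; the gripper's body (76 mm by 85 mm) begins 54 mm behind the grasp point. The pads swing forward as they close: fully open they stand 13 mm farther back than shut.
Start: joints at [1.099, 0.264, 1.604, -0, 1.274, -0.037], TCP at [0.284, 0.612, 0.231] pointing down, gripper open.
Joint ranges: [-2.63, 2.63], [-0.94, 2.18], [0.31, 2.57], [-1.31, 4.45], [0, 2.66], [-2.55, 2.55]. Speed limits (rad/s): [2.57, 2.57, 3.14, 3.14, 3.14, 3.14].

## Interface

Orientations are given as a rotation vector (axis times angle).
In Python, from workcell import read_state, vision, ticket gives the robot as it stands. The module is installed in compiled form; this text tells all that it offers.
- The arm moves only by the tool jog_arm, never from a script. Its arguments are lists of equal length, an entry for each row: "turn": the turn, a rotation vector about the tool's x, y, z in rad, a list of three; "delta_pos": the shift along the tool's x, y, z in m, a list of three; "gripper": the finger opening in m, from 0 to 0.0854. In form: {"turn": [[rx, ry, rz], ...], "delta_pos": [[dx, dy, dz], ...], "gripper": [gripper, ...]}. A call has 1 to 20 rows; each row shifts and turns the commanded pose from where the row before left it, along the tool's axes as they then stand; what a row does not reach is not made up. A row lasts 1/12 s, in which the tool goes at most 41.7 mm and 7.16 degrees, less where a joint would pass 70% of its speed; a pose out of reach is approached as far as the arm can. A call with a gripper value outside its range is refused whole. The fingers move at their own pace and stop on an object; "grip_force" is the grip in N (left out, the last holds). Time passes only in rows, so rows that do not move let the fingers close. It gives the time, the measured TCP pose, the force, the opening and the grip force at its end, in the units of the state.
- read_state(): the state, without advancing time (a new reading comes with each control period).
- vision.read_camera(name): name is "scene" or "top" or "wrist"; returns the picture (420x560x3 uint8, red, green, blue); there is no depth.
- vision.calibration(name): a dict with "vfov" (degrees; the focal length in pixels is half the picture's height over the tangent of half this angle, whatever the lens; pixels are square), "cx", "cy" (the principal point, pixels), "R" (3x3) and "t" (3): a world point X has camera coordinates R X + t; the wrist camera has in their place "mount" (4x4, takes a point from camera to tool coordinates, whose origin is the TCP and whose axes are the flange's). Camera axes: x right, y down, z forward; pixel columns grow to the right and rows downward; lengths in m; the calibration is good to about 2 mm. The wrist camera is an equidistant fisheye: a pixel r from the principal point sees the ray r / f radians off the axis. A picture is of the moment at which its call begins: read the wrist's pose just before it. calibration takes no time and is no camera call.
- ticket.finish_job(): hands the job in; it is judged then, once.
The state is a dict: "time": time; "q": joint angles; "joint_vel": joint speeds; "joint_torque": joint torques, N m; "tool_pos": TCP position; "tcp_rot": TCP orientation; "wrist_force": force on the tool from outside, world axes, zero at the start; "torque": the same for the moment, N m; "width": opening from 0.0 (shut) to 1.0 (fully open); "grip_force": force on a finger pad.
Only numpy, scipy, OpenCV 4.12 (cv2) and the standard library are available. Lean on these libraries where they do the work, as an engineer would, in place of code of your own. Each camera call takes 0.05 s, during which the arm holds its last target. There are 200 camera calls.

## Task

The dark walnut blank stands on end in the middle of the marking-out board. Tip it over where it stands, with a gentle push near its top and without gripping, lifting or sliding it first, so that it falls flat onto the green field; then push it along the board with the fingertips until its leading end sits flush against the steel stop at that end. Leave the glue bottle, the finial and the cup where they are.

Things in the scene. Friction and masses are not known exactly. Their poses are not given: they have to be found in the camera images.
- board: Plywood marking-out board fixed on the bench, 170 mm (its x) by 470 mm (its y), 12 mm thick; origin at the centre of its underside. Near each end a steel stop bar 110 mm long (along x), 12 mm thick, stands 16 mm above the board's top; the bars' inner faces, which the blank is to rest against, lie at y = +215 and -215 mm in the board's frame.
- green: Green painted field on the board's top, flat, 130 mm (its x) by 203 mm (its y), reaching from 12 mm beyond the board's middle to the stop bar, on one or the other half of the board; origin at its centre, at the height of the board's top (12 mm above the bench), axes parallel to the board's.
- red: Red painted field (rejects) of the same size on the other half of the board; not used.
- blank: Loose walnut slab, paler at its upper end, stood on end near the board's middle: 90 mm wide (its x), 30 thick (its y), 150 tall (its z), 190-380 g. Origin: centre of the end it stands on. Broad faces look towards the fields, up to 0.12 rad askew. Pushed near the top it tips without sliding and falls by itself once its top has moved 30 mm; lying flat it is 30 mm high and slides under 1-4 N.
- blank_top (a point): Centre of the blank's pale upper end (150 mm from the origin along its z): the end that leads when it has fallen. Should the fallen blank meet the stop askew, one corner first, it tends to jam there: it is best squared up on the way, before it touches.
- blank_mid (a point): Centre of the blank (75 mm from the origin along its z).
- glue: White glue bottle with an orange cap, 52 mm across, 150 mm tall, loose on the bench beyond the board; origin at the centre of its underside.
- finial: Turned pale wooden finial, 48 mm across the foot, 82 mm tall, loose on the bench on the robot's side of the board; origin at the centre of its underside.
- cup: Turned pale wooden cup, 68 mm across the rim, 70 mm tall, loose on the bench beyond the board; origin at the centre of its underside.
Not all that is in view belongs to the job. What is meant by the blank is not orange or red, and is the larger of those in its own colour.

How it is judged:
By the outcome, as a careful person would: the job done as asked, in the order asked, and still so for the second after the job is handed in, with the robot touching nothing.
It also fails if it takes over 43 s, if anything falls off the work surface, if the arm or the gripper's body presses on something with over 40 N, if the wrist force passes 120 N, or if a joint passes its speed limit or range.

## Working session

There is one attempt and no reset: what is moved stays moved. The work goes in short steps, Python scripts to look and compute and a tool call to move; the robot and the scene stay as the last step left them, time stands still between calls to the robot, and variables do not carry over. Pictures are saved under pics/ and viewed, at most 10 in all, crops included, and the job is handed in when it is done.

Besides the shell and the picture viewer there is one more tool, called after "Call:" as name(argument=value, ...), one argument or row to a line, values as JSON. jog_arm: Moves the arm, as the interface text tells. Its arguments: {"type":"object","properties":{"turn":{"type":"array","items":{"type":"array","items":{"type":"number"}}},"delta_pos":{"type":"array","items":{"type":"array","items":{"type":"number"}}},"gripper":{"type":"array","items":{"type":"number"}},"grip_force":{"type":"number"}},"required":["turn","delta_pos","gripper"]}

```bash
mkdir -p pics; cat > h.py <<'E'
import numpy as np, cv2
from workcell import read_state, vision, ticket
def grab(n,p):
    im=vision.read_camera(n); cv2.imwrite('pics/'+p,im[:,:,::-1]); return im
def K(n):
    c=vision.calibration(n); f=210/np.tan(np.radians(c['vfov'])/2); return c,f
def proj(n,X):
    c,f=K(n); p=np.asarray(X)@np.array(c['R']).T+np.array(c['t']); return p[...,:2]/p[...,2:]*f+[c['cx'],c['cy']]
def ray(n,uv,z):
    c,f=K(n); R=np.array(c['R']);t=np.array(c['t'])
    uv=np.atleast_2d(uv); d=np.c_[(uv-[c['cx'],c['cy']])/f,np.ones(len(uv))]@R; o=-R.T@t
    return o+d*((z-o[2])/d[:,2:])
def tri(obs):
    A=[];b=[]
    for n,uv in obs:
        c,f=K(n);R=np.array(c['R']);t=np.array(c['t']);x=(np.array(uv)-[c['cx'],c['cy']])/f
        for i in (0,1): A.append(R[i]-x[i]*R[2]); b.append(x[i]*t[2]-t[i])
    return np.linalg.lstsq(np.array(A),np.array(b),rcond=None)[0]
E
python3 - <<'E'
from h import *
a=grab('scene','s1.png');b=grab('top','t1.png')
for n in('scene','top'):
    c,f=K(n);print(n,f,-np.array(c['R']).T@c['t'],c['cx'],c['cy'])
s=read_state();print(s['time'],s['tool_pos'],s['tcp_rot'])
E
```

```text
scene 538.3298703786426 [ 1.22986235 -0.17499551  0.69776971] 281.12572754440333 215.0826203094879
top 491.10279019736885 [ 0.51900607 -0.0051608   0.98800837] 279.1850690198194 216.0671524209032
0.1 [0.28404141 0.61159117 0.23004692] [-0.67756705 -3.06713684  0.00313438]
```

View pics/s1.png

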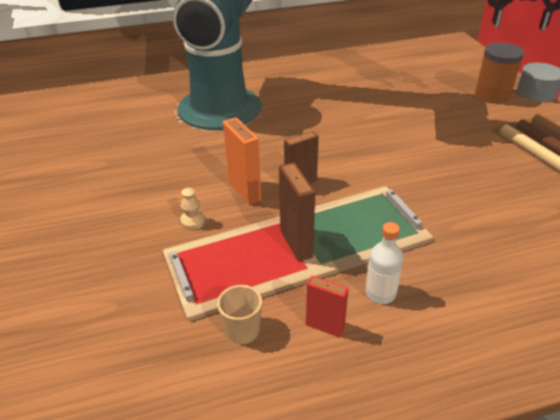

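View pics/t1.png

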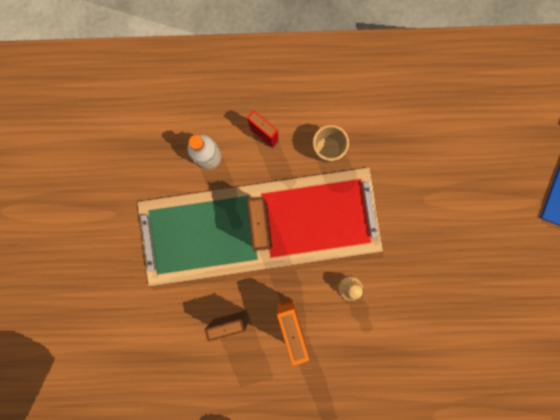

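The scene view shows the blank at (297,210) on the board, the green field to its right and the red one to its left. In the top view, green is centred near (203,235), red near (317,218), the blank's top end near (259,223), the glue at (203,150), the cup at (331,143) and the finial at (351,289). A smaller dark block at (226,328) is a distractor.

```bash
python3 - <<'E'
from h import *
a=cv2.imread('pics/t1.png');hsv=cv2.cvtColor(a,cv2.COLOR_BGR2HSV)
def big(m,roi):
    z=np.zeros_like(m);x0,y0,x1,y1=roi;z[y0:y1,x0:x1]=m[y0:y1,x0:x1]
    c=max(cv2.findContours(z,0,2)[0],key=cv2.contourArea);return c
g=big(cv2.inRange(hsv,(60,80,30),(95,255,255)),(130,180,270,280))
r=big(cv2.inRange(hsv,(0,200,170),(4,255,255))|cv2.inRange(hsv,(174,200,150),(180,255,255)),(255,170,380,265))
for n,c in(('g',g),('r',r)):
    p=ray('top',cv2.boxPoints(cv2.minAreaRect(c)),.012);print(n,p[:,:2].round(4).tolist(),p.mean(0)[:2])
print(hsv[223,250:272].tolist())
cv2.imwrite('pics/t1c.png',cv2.resize(a[180:270,215:315],None,fx=6,fy=6,interpolation=2))
b=cv2.imread('pics/s1.png');cv2.imwrite('pics/s1c.png',cv2.resize(b[155:270,260:340],None,fx=5,fy=5,interpolation=2))
cv2.imwrite('pics/c.png',np.hstack([cv2.resize(a[185:265,230:290],(420,560),interpolation=2),cv2.resize(b[157:267,265:325],(305,560),interpolation=2)]))
E
```

```text
g [[0.5869, 0.2629], [0.6109, 0.066], [0.4881, 0.0506], [0.4643, 0.2463]] [0.53754463 0.1564495 ]
r [[0.6153, 0.0361], [0.639, -0.1625], [0.5137, -0.1763], [0.4901, 0.021]] [ 0.56452914 -0.07044083]
[[12, 164, 104], [12, 178, 130], [12, 179, 157], [13, 178, 176], [13, 178, 183], [13, 177, 182], [13, 174, 170], [13, 165, 141], [12, 156, 116], [13, 166, 141], [13, 176, 171], [13, 180, 176], [13, 179, 174], [13, 178, 172], [13, 179, 157], [11, 177, 130], [11, 178, 112], [10, 180, 98], [7, 190, 98], [3, 216, 144], [1, 220, 188], [2, 222, 200]]
```

View pics/c.png

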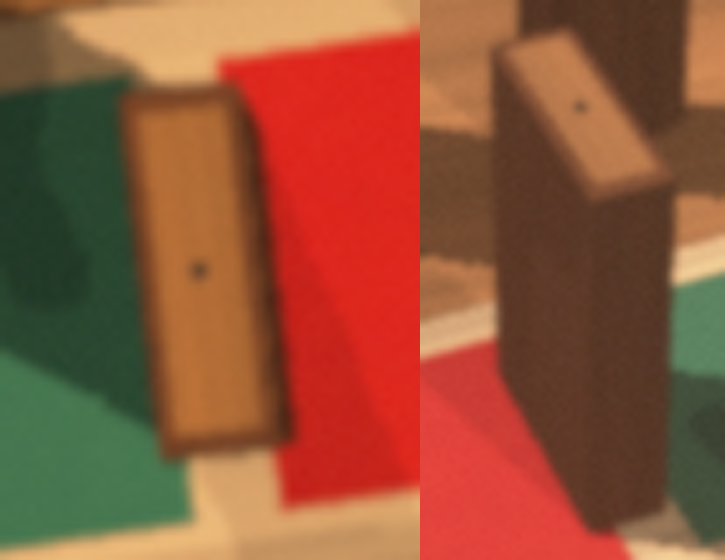

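The crops show the blank's top-end mark at about (258.3,223.6) in the top view and (296.4,177.8) in the scene view, and the top's corners are clear.

```bash
python3 - <<'E'
from h import *
dot=tri([('top',(258.3,223.6)),('scene',(296.4,177.8))]);print('dot',dot)
T=lambda x,y:(230+x/7,185+y/7)
c=ray('top',[T(123,93),T(238,88),T(272,443),T(163,455)],dot[2])[:,:2];print(c,c.mean(0))
e=(c[0]+c[1]-c[2]-c[3])/2;f=(c[0]+c[3]-c[1]-c[2])/2;print('xaxis',e,np.linalg.norm(e),np.arctan2(e[1],e[0]),'left edge',np.arctan2(*(c[0]-c[3])[::-1]),f)
print('board ang',np.arctan2(.0270,.2269))
from scipy.spatial.transform import Rotation as R
print(R.from_rotvec(read_state()['tcp_rot']).as_matrix().round(3))
print('glue',ray('top',[(197,143)],.15),ray('top',[(331,143)],.07),ray('top',[(351,289)],.05),ray('top',[(226,328)],.09),ray('top',[(293,337)],.12))
E
```

```text
dot [0.55042976 0.0367264  0.16118175]
[[0.59362304 0.05327804]
 [0.59401948 0.02548404]
 [0.50830343 0.0196269 ]
 [0.50617342 0.04587158]] [0.55052984 0.03606514]
xaxis [0.08658283 0.0066318 ] 0.08683644377765434 0.0764456055428089 left edge 0.0844923566060518 [-0.00126322  0.02701934]
board ang 0.11843822503021438
[[-0.907  0.421 -0.001]
 [ 0.421  0.907 -0.002]
 [ 0.    -0.002 -1.   ]]
glue [[0.69280678 0.13888075 0.15      ]] [[ 0.70173857 -0.10017323  0.07      ]] [[ 0.42544281 -0.13061157  0.05      ]] [[0.36554618 0.10333441 0.09      ]] [[ 0.35194494 -0.01706538  0.12      ]]
```

Call:
jog_arm(
  turn=[
    [0,0,0.1173],
    [0,0,0.1173],
    [0,0,0.1173],
    [0,0,0.1173],
    [0,0,0.1173],
    [0,0,0.1173],
    [0,0,0.1173],
    [0,0,0.1173],
    [0,0,0.1173],
    [0,0,0],
  ],
  delta_pos=[
    [0,0,0],
    [0,0,0],
    [0,0,0],
    [0,0,0],
    [0,0,0],
    [0,0,0],
    [0,0,0],
    [0,0,0],
    [0,0,0],
    [0,0,0],
  ],
  gripper=[0.05,0.05,0.05,0.05,0.05,0.05,0.05,0.05,0.05,0.05],
)

```text
time: 0.93
tool_pos: [0.2842, 0.6118, 0.2305]
tcp_rot: [2.134, 2.305, -0.002]
wrist_force: [-0.5, 0.2, -0.9]
width: 0.581
grip_force: 0.0
```

Call:
jog_arm(
  turn=[
    [0,0,0],
    [0,0,0],
    [0,0,0],
    [0,0,0],
    [0,0,0],
    [0,0,0],
    [0,0,0],
    [0,0,0],
    [0,0,0],
    [0,0,0],
    [0,0,0],
    [0,0,0],
    [0,0,0],
    [0,0,0],
    [0,0,0],
    [0,0,0],
    [0,0,0],
    [0,0,0],
    [0,0,0],
    [0,0,0],
  ],
  delta_pos=[
    [-0.0353,0.0115,0],
    [-0.0353,0.0115,0],
    [-0.0353,0.0115,0],
    [-0.0353,0.0115,0],
    [-0.0353,0.0115,0],
    [-0.0353,0.0115,0],
    [-0.0353,0.0115,0],
    [-0.0353,0.0115,0],
    [-0.0353,0.0115,0],
    [-0.0353,0.0115,0],
    [-0.0353,0.0115,0],
    [-0.0353,0.0115,0],
    [-0.0353,0.0115,0],
    [-0.0353,0.0115,0],
    [-0.0353,0.0115,0],
    [-0.0353,0.0115,0],
    [-0.0353,0.0115,0],
    [-0.0353,0.0115,0],
    [-0.0353,0.0115,0],
    [0,0,0],
  ],
  gripper=[0.05,0.05,0.05,0.05,0.05,0.05,0.05,0.05,0.05,0.05,0.05,0.05,0.05,0.05,0.05,0.05,0.05,0.05,0.05,0.05],
)

```text
time: 2.6
tool_pos: [0.5578, -0.0446, 0.2311]
tcp_rot: [2.13, 2.305, -0.002]
wrist_force: [-0.1, 0.8, 0.7]
width: 0.582
grip_force: 0.0
```

```bash
python3 - <<'E'
from h import *
from scipy.spatial.transform import Rotation as R
s=read_state();print(s['time'],s['tool_pos'],s['wrist_force'],s['width']);print(R.from_rotvec(s['tcp_rot']).as_matrix().round(3))
E
```

```text
2.6 [ 0.55778311 -0.0445561   0.23109739] [-0.11010634  0.8134781   0.70809195] 0.5821046658567146
[[-0.079  0.997  0.001]
 [ 0.997  0.079 -0.003]
 [-0.003  0.001 -1.   ]]
```

Call:
jog_arm(
  turn=[
    [0,0,0],
    [0,0,0],
    [0,0,0],
    [0,0,0],
    [0,0,0],
    [0,0,0],
    [0,0,0],
    [0,0,0],
    [0,0,0],
    [0,0,0],
    [0,0,0],
    [0,0,0],
    [0,0,0],
    [0,0,0],
    [0,0,0],
    [0,0,0],
    [0,0,0],
    [0,0,0],
    [0,0,0],
    [0,0,0],
  ],
  delta_pos=[
    [0,0,0.019],
    [0,0,0.019],
    [0,0,0.019],
    [0,0,0.019],
    [0,0,0.019],
    [0.01,0,0],
    [0.01,0,0],
    [0.01,0,0],
    [0.01,0,0],
    [0.003,0,0],
    [0.003,0,0],
    [0.003,0,0],
    [0.003,0,0],
    [0.003,0,0],
    [0.003,0,0],
    [0.003,0,0],
    [0.003,0,0],
    [0.003,0,0],
    [0.003,0,0],
    [0,0,0],
  ],
  gripper=[0.05,0.05,0.05,0.05,0.05,0.05,0.05,0.05,0.05,0.05,0.05,0.05,0.05,0.05,0.05,0.05,0.05,0.05,0.05,0.05],
)

```text
time: 4.27
tool_pos: [0.5502, 0.0315, 0.1362]
tcp_rot: [-2.13, -2.309, -0.0]
wrist_force: [-0.0, 0.3, 0.6]
width: 0.581
grip_force: 0.0
```

```bash
python3 - <<'E'
from h import *
a=grab('scene','s2.png');b=grab('top','t2.png')
cv2.imwrite('pics/c2.png',np.hstack([cv2.resize(a[100:300,160:420],(390,300),interpolation=2),cv2.resize(b[130:330,140:400],(390,300),interpolation=2)]))
E
```

```text
(no output)
```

View pics/c2.png

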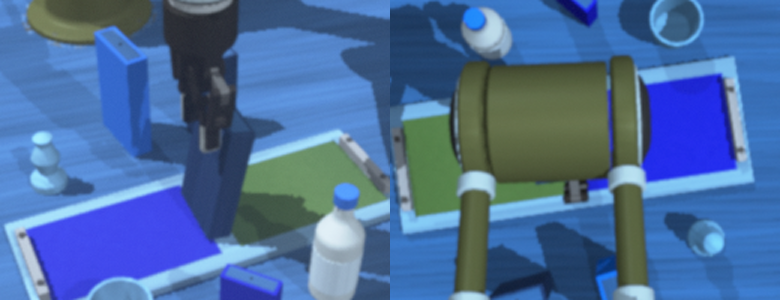

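The scene crop shows the fingers at the blank's upper part and the blank leaning towards green with its foot in place; I'll keep pushing.

Call:
jog_arm(
  turn=[
    [0,0,0],
    [0,0,0],
    [0,0,0],
    [0,0,0],
    [0,0,0],
    [0,0,0],
    [0,0,0],
    [0,0,0],
    [0,0,0],
    [0,0,0],
    [0,0,0],
  ],
  delta_pos=[
    [0.003,0,0],
    [0.003,0,0],
    [0.003,0,0],
    [0.003,0,0],
    [0.003,0,0],
    [0.003,0,0],
    [0,0,0],
    [0,0,0],
    [0,0,0],
    [0,0,0],
    [0,0,0],
  ],
  gripper=[0.05,0.05,0.05,0.05,0.05,0.05,0.05,0.05,0.05,0.05,0.05],
)

```text
time: 5.28
tool_pos: [0.5489, 0.0488, 0.1363]
tcp_rot: [2.131, 2.309, -0.0]
wrist_force: [0.0, 0.2, -0.8]
width: 0.586
grip_force: 0.0
```

```bash
python3 - <<'E'
from h import *
a=grab('scene','s3.png')
cv2.imwrite('pics/c3.png',cv2.resize(a[150:310,160:440],(770,440),interpolation=2))
E
```

```text
(no output)
```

View pics/c3.png

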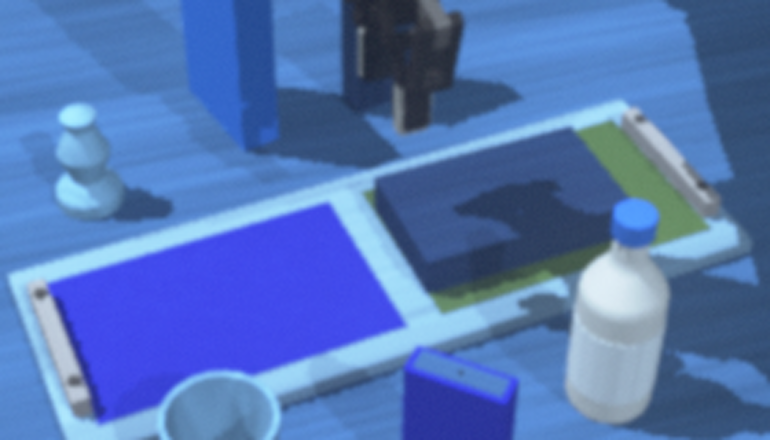

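The blank lies flat on green. In the scene crop the top-face corners are about (376,182) and (430,262) trailing, (578,128) and (628,192) leading; the stop bar is still clear of it.

```bash
python3 - <<'E'
from h import *
uv=np.array([(376,182),(430,262),(628,192),(578,128)])/2.75+[160,150]
p=ray('scene',uv,.042)[:,:2];print(p)
B=np.array([.551,.043]);a=.118;ux=np.array([np.cos(a),np.sin(a)]);uy=np.array([-np.sin(a),np.cos(a)])
q=p-B;print(np.c_[q@ux,q@uy].round(4)); print(np.arctan2(*(p[2]-p[1])),np.arctan2(*(p[3]-p[0])))
# stop check
s=ray('scene',np.array([(622,118),(708,212)])/2.75+[160,150],.028)[:,:2]-B;print(s@ux,s@uy)
E
```

```text
[[0.5124212  0.0502357 ]
 [0.59600604 0.06027444]
 [0.57044333 0.20797208]
 [0.4981463  0.20278418]]
[[-0.0375  0.0117]
 [ 0.0467  0.0119]
 [ 0.0387  0.1615]
 [-0.0337  0.1649]]
-0.171376829826417 -0.09330444224156767
[-0.04559278  0.06443057] [0.20946697 0.20969098]
```

Call:
jog_arm(
  turn=[
    [0,0,0],
    [0,0,0],
    [0,0,-0.039],
    [0,0,0],
    [0,0,0],
    [0,0,0],
    [0,0,0],
    [0,0,0],
    [0,0,0],
  ],
  delta_pos=[
    [-0.023,0.002,0],
    [-0.023,0.003,0],
    [0,0,0],
    [0,0,0.029],
    [0,0,0.029],
    [0,0,0.029],
    [0,0,0.029],
    [0,0,0],
    [0,0,0],
  ],
  gripper=[0.05,0.05,0.05,0.05,0.05,0.05,0.05,0.05,0.05],
)

```text
time: 6.08
tool_pos: [0.5555, 0.0034, 0.0187]
tcp_rot: [-2.083, -2.347, 0.005]
wrist_force: [0.4, -0.4, 0.1]
width: 0.585
grip_force: 0.0
```

Call:
jog_arm(
  turn=[
    [0,0,0],
    [0,0,0],
    [0,0,0],
    [0,0,0],
    [0,0,0],
    [0,0,0],
    [0,0,0],
    [0,0,0],
    [0,0,0],
    [0,0,0],
    [0,0,0],
    [0,0,0],
    [0,0,0],
    [0,0,0],
    [0,0,0],
    [0,0,0],
    [0,0,0],
    [0,0,0],
  ],
  delta_pos=[
    [0.01,0,0],
    [0.01,0,0],
    [0.005,0,0],
    [0.004,0,0],
    [0.003,0,0],
    [0.003,0,0],
    [0.003,0,0],
    [0.003,0,0],
    [0.003,0,0],
    [0.003,0,0],
    [0.003,0,0],
    [0.003,0,0],
    [0.003,0,0],
    [0.003,0,0],
    [0.003,0,0],
    [0.003,0,0],
    [0.003,0,0],
    [0,0,0],
  ],
  gripper=[0.05,0.05,0.05,0.05,0.05,0.05,0.05,0.05,0.05,0.05,0.05,0.05,0.05,0.05,0.05,0.05,0.05,0.05],
)

```text
time: 7.58
tool_pos: [0.5495, 0.0717, 0.0203]
tcp_rot: [-2.085, -2.35, -0.001]
wrist_force: [1.2, -2.2, 2.3]
width: 0.591
grip_force: 1.1
```

```bash
python3 - <<'E'
from h import *
s=read_state();p=np.array(s['tool_pos'])[:2]-[.551,.043];a=.118
print(p@[np.cos(a),np.sin(a)],p@[-np.sin(a),np.cos(a)])
a=grab('scene','s4.png');b=grab('top','t4.png')
cv2.imwrite('pics/c4.png',cv2.resize(a[150:310,260:440],(788,700//1-100),interpolation=2)[:,:,::-1])
E
```

```text
0.001885339779517592 0.02863220881335703
```

View pics/c4.png

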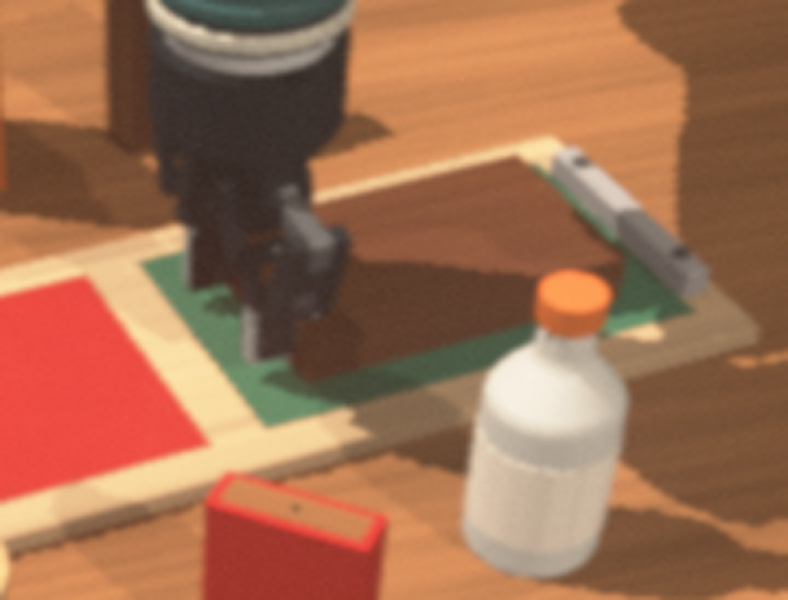

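The fingers are against the trailing end and the blank looks nearly square. Its leading edge, (520,158)–(620,260), is close to parallel with the stop bar and still short of it.

Call:
jog_arm(
  turn=[
    [0,0,0],
    [0,0,0],
    [0,0,0],
    [0,0,0],
    [0,0,0],
    [0,0,0],
    [0,0,0],
    [0,0,0],
    [0,0,0],
  ],
  delta_pos=[
    [0.0025,0,0],
    [0.0025,0,0],
    [0.0025,0,0],
    [0.0025,0,0],
    [0.0025,0,0],
    [0.0025,0,0],
    [0.0025,0,0],
    [0.0025,0,0],
    [0,0,0],
  ],
  gripper=[0.05,0.05,0.05,0.05,0.05,0.05,0.05,0.05,0.05],
)

```text
time: 8.43
tool_pos: [0.5466, 0.0916, 0.02]
tcp_rot: [-2.084, -2.349, 0.0]
wrist_force: [-0.7, -0.4, -0.4]
width: 0.586
grip_force: 0.0
```

Call:
jog_arm(
  turn=[
    [0,0,0],
    [0,0,0],
    [0,0,0],
  ],
  delta_pos=[
    [0.001,0,0],
    [0.001,0,0],
    [0.001,0,0],
  ],
  gripper=[0.05,0.05,0.05],
)

```text
time: 8.68
tool_pos: [0.5466, 0.0938, 0.0201]
tcp_rot: [-2.085, -2.35, 0.0]
wrist_force: [-0.5, -1.5, -1.9]
width: 0.586
grip_force: 0.6
```

```bash
python3 - <<'E'
from h import *
s=read_state();p=np.array(s['tool_pos'])[:2]-[.551,.043];a=.118
print(p@[np.cos(a),np.sin(a)],p@[-np.sin(a),np.cos(a)])
a=grab('scene','s5.png')
cv2.imwrite('pics/c5.png',cv2.resize(a[170:250,310:420],(770,560),interpolation=2)[:,:,::-1])
E
```

```text
0.001563549162001322 0.050973392972735856
```

View pics/c5.png

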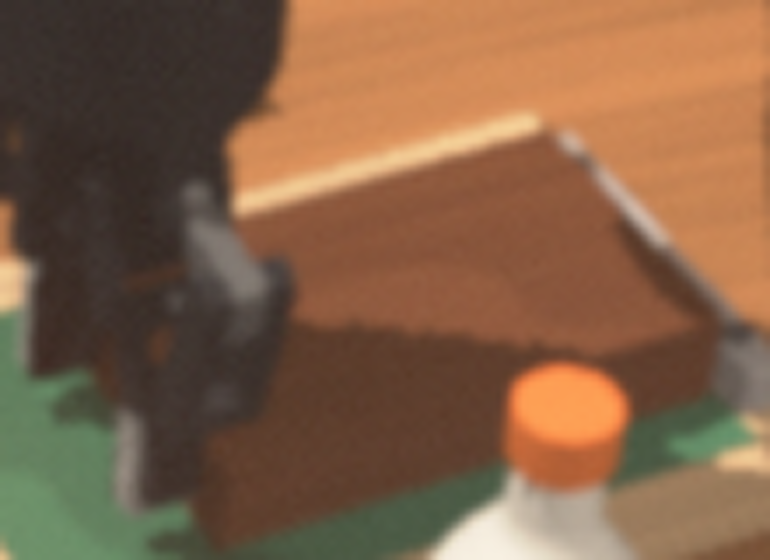

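The leading end now hides most of the bar's inner face, so only a couple of mm remain. I'll creep forward and watch the force.

Call:
jog_arm(
  turn=[
    [0,0,0],
    [0,0,0],
    [0,0,0],
  ],
  delta_pos=[
    [0.001,0,0],
    [0.001,0,0],
    [0,0,0],
  ],
  gripper=[0.05,0.05,0.05],
)

```text
time: 8.98
tool_pos: [0.5464, 0.0959, 0.0203]
tcp_rot: [-2.085, -2.35, -0.0]
wrist_force: [-0.5, -0.9, -0.8]
width: 0.583
grip_force: 0.3
```

Call:
jog_arm(
  turn=[
    [0,0,0],
    [0,0,0],
    [0,0,0],
  ],
  delta_pos=[
    [0.001,0,0],
    [0.001,0,0],
    [0,0,0],
  ],
  gripper=[0.05,0.05,0.05],
)

```text
time: 9.23
tool_pos: [0.5464, 0.0965, 0.0203]
tcp_rot: [2.083, 2.349, -0.002]
wrist_force: [-0.0, -6.3, -0.6]
width: 0.585
grip_force: 3.3
```

Call:
jog_arm(
  turn=[
    [0,0,0],
    [0,0,0],
    [0,0,0],
  ],
  delta_pos=[
    [0.001,0,0],
    [0.001,0,0],
    [0,0,0],
  ],
  gripper=[0.05,0.05,0.05],
)

```text
time: 9.48
tool_pos: [0.5464, 0.0966, 0.0204]
tcp_rot: [2.081, 2.349, -0.005]
wrist_force: [0.8, -14.8, -0.0]
width: 0.585
grip_force: 7.1
```

Call:
jog_arm(
  turn=[
    [0,0,0],
    [0,0,0],
    [0,0,0],
  ],
  delta_pos=[
    [0.001,0,0],
    [0.0005,0,0],
    [0,0,0],
  ],
  gripper=[0.05,0.05,0.05],
)

```text
time: 9.73
tool_pos: [0.5464, 0.0966, 0.0204]
tcp_rot: [2.08, 2.348, -0.008]
wrist_force: [1.7, -20.1, 0.7]
width: 0.584
grip_force: 9.9
```

```bash
python3 - <<'E'
from h import *
s=read_state();p=np.array(s['tool_pos'])[:2]-[.551,.043];a=.118
print(p@[np.cos(a),np.sin(a)],p@[-np.sin(a),np.cos(a)],s['torque'])
E
```

```text
0.0017255325859588493 0.053781017406053885 [-3.08781514 -0.32090587 -0.19472795]
```

Firm contact, with a rise of about 20 N and the tool at the predicted flush position. Retreating to check.

Call:
jog_arm(
  turn=[
    [0,0,0],
    [0,0,0],
    [0,0,0],
    [0,0,0],
    [0,0,0],
    [0,0,0],
    [0,0,0],
    [0,0,0],
    [0,0,0],
    [0,0,0],
    [0,0,0],
    [0,0,0],
    [0,0,0],
    [0,0,0],
    [0,0,0],
  ],
  delta_pos=[
    [-0.005,0,0],
    [-0.01,0,0],
    [-0.02,0,0],
    [-0.02,0,0],
    [0,0,-0.04],
    [0,0,-0.04],
    [0,0,-0.04],
    [0,0,-0.04],
    [-0.04,0,0],
    [-0.04,0,0],
    [-0.04,0,0],
    [-0.04,0,0],
    [-0.04,0,0],
    [-0.04,0,0],
    [0,0,0],
  ],
  gripper=[0.05,0.05,0.05,0.05,0.05,0.05,0.05,0.05,0.05,0.05,0.05,0.05,0.05,0.05,0.05],
)

```text
time: 10.98
tool_pos: [0.5817, -0.1985, 0.1808]
tcp_rot: [2.088, 2.342, -0.002]
wrist_force: [0.7, 0.6, -0.3]
width: 0.584
grip_force: 0.0
```

```bash
python3 - <<'E'
from h import *
a=grab('scene','s6.png')[:,:,::-1];b=grab('top','t6.png')[:,:,::-1]
cv2.imwrite('pics/c6.png',np.hstack([cv2.resize(b[190:300,130:230],(400,440),interpolation=2),cv2.resize(a[165:275,320:420],(400,440),interpolation=2)]))
E
```

```text
(no output)
```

View pics/c6.png

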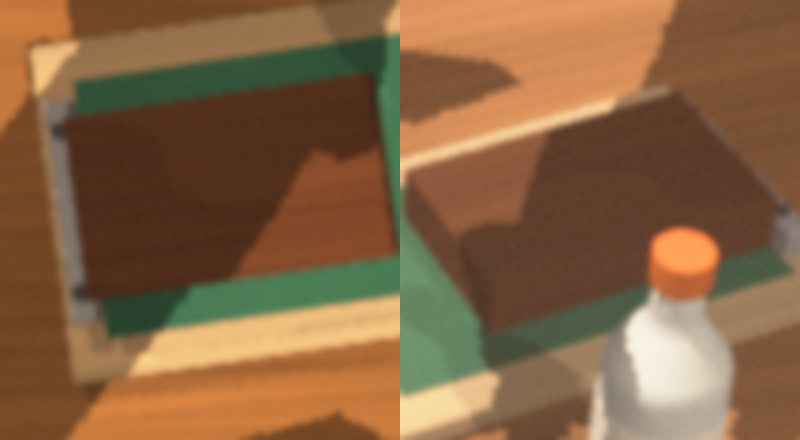

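The blank lies flat on green with its leading edge, (68,120)–(85,298) in the top crop, parallel to the bar and against it with no gap. The glue bottle hasn't moved.

```bash
python3 -c "
from workcell import ticket
print(ticket.finish_job())"
```

```text
the job is handed in; nothing more can be done
None
```

I tipped the blank onto the green field with a push near its top, pushed it flush and square against the steel stop, and handed the job in at about 11 s. I never touched the glue bottle, finial or cup.

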